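# Sort the left-over goods into the counter's display trays

## Task

Customers have left five articles mixed up on the shop counter. Stand the two cream jars side by side in the blue tray, the two roll-on deodorants side by side in the green tray and the red perfume carton in the red tray: all upright on the tray floor, set down rather than dropped. Leave the tape measure and the rubber stamp, which lie among them, where they are.

Things in the scene. Friction and masses are not known exactly. Their poses are not given: they have to be found in the camera images.
- jar_white_mid (a point): Cream jar for the blue tray: round, dark blue with a white band, white screw lid; 50 mm diameter, 52 mm tall, about 130 g, rigid. It starts upright on the counter; the point is its centre, half-way up; z is its upright axis, yaw means nothing.
- jar_yellow_mid (a point): Cream jar for the blue tray: round, dark blue with a white band, yellow screw lid; 50 mm diameter, 52 mm tall, about 130 g, rigid. It starts upright on the counter; the point is its centre, half-way up; z is its upright axis, yaw means nothing.
- rollon_green_mid (a point): Roll-on deodorant for the green tray: slim white bottle with green band and green cap; body 36 mm diameter up to 58 mm, cap 33 mm diameter with a rounded top, 90 mm tall in all, about 90 g, rigid. It starts upright on the counter; the point is its centre, half-way up; z is its upright axis, yaw means nothing.
- rollon_orange_mid (a point): Roll-on deodorant for the green tray: slim white bottle with orange band and orange cap; body 36 mm diameter up to 58 mm, cap 33 mm diameter with a rounded top, 90 mm tall in all, about 90 g, rigid. It starts upright on the counter; the point is its centre, half-way up; z is its upright axis, yaw means nothing.
- carton_mid (a point): Perfume carton for the red tray: dark red box with gold bands, 35 mm along its x, 55 mm along its y, 80 mm tall, about 120 g, rigid. It starts upright on the counter, turned at most 0.6 rad; the point is its centre, half-way up; z is its upright axis.
- tray_blue: Blue open display tray, fixed to the counter, for the two cream jars: outside 140 mm along its x, 160 mm along its y, walls 22 mm high and 4 mm thick, floor 4 mm thick (inside 132 x 152 mm). Origin at the centre of its underside, z up.
- tray_green: Green open display tray, fixed to the counter, for the two roll-ons: outside 140 mm along its x, 160 mm along its y, walls 22 mm high and 4 mm thick, floor 4 mm thick (inside 132 x 152 mm). Origin at the centre of its underside, z up.
- tray_red: Red open display tray, fixed to the counter, for the perfume carton: outside 140 mm along its x, 160 mm along its y, walls 22 mm high and 4 mm thick, floor 4 mm thick (inside 132 x 152 mm). Origin at the centre of its underside, z up.
- tape: Tape measure, to be left alone: yellow and black case standing on edge, 60 mm along its x, 30 mm along its y, 55 mm tall. Origin at the centre of its underside, z up.
- stamp: Rubber stamp, to be left alone: brown wooden, round foot 38 mm diameter, ball grip on a thin neck, 70 mm tall, light and easily knocked over. Origin at the centre of its underside, z up.
Mind the look-alikes: they are no part of the job. What is shaped like the part that bears jar_white_mid but purple is not meant. Leave any purple look-alike of the part that bears rollon_orange_mid alone.

How it is judged:
By the outcome, as a careful person would: the job done as asked, in the order asked, and still so for the second after the job is handed in, with the robot touching nothing.
It also fails if it takes over 128 s, if anything falls off the work surface, if the arm or the gripper's body presses on something with over 40 N, if the wrist force passes 120 N, or if a joint passes its speed limit or range.

## Robot

A 6-joint arm with a two-finger parallel gripper is mounted at the origin on the work surface. World frame = base frame: x ahead of the robot, y to its left, z up, the work surface at z = 0. Lengths are in m, angles in rad, forces in N, time in s.
With the tool pointing down it reaches from about 0.2 to 0.875 m from the base axis. Payload 3.4 kg.
Tool frame: the origin (TCP) lies midway between the tips of the shut fingers; the grasp point (between the pads) lies env.pinch_z behind it (env.pinch_z is the distance from the TCP to the grasp point, in m); z points along the fingers, y is the direction in which the jaws open and shut (so a half turn about z gives the same grasp; the last joint's range is limited). The gripper opens to 94 mm and grips with 3 to 60 N. Pads are 16 mm wide; open, the fingers measure 119 mm over their backs; the gripper's body (75 mm by 177 mm) begins 78 mm behind the grasp point.
Start: joints at [0.986, 0.276, 1.505, -0, 1.361, -0.121], TCP at [0.257, 0.514, 0.205] pointing down, gripper open.
Joint ranges: [-2.89, 2.89], [-0.75, 2.08], [0.22, 2.7], [-1.18, 4.32], [0.11, 2.71], [-2.7, 2.7]. Speed limits (rad/s): [2.57, 2.57, 3.14, 3.14, 3.14, 3.14].

## Interface

Orientations are given as a rotation vector (axis times angle).
In Python, from workcell import env gives the robot as it stands.
- The arm moves only by the tool move_arm, never from a script. Its arguments are lists of equal length, an entry for each row: "dp": the shift along the world's x, y, z in cm, a list of three; "delta_rot": the turn, a rotation vector about the world's x, y, z in rad, a list of three. In form: {"dp": [[x, y, z], ...], "delta_rot": [[wx, wy, wz], ...]}. A call has 1 to 12 rows; each row is the pose to reach, as a shift and turn from the pose commanded when the call began; what a row does not reach only later rows make up. A row lasts 1/8 s, in which the tool goes at most 62.5 mm and 10.7 degrees, less where a joint would pass 70% of its speed; a pose out of reach is approached as far as the arm can. A call with a gripper value outside its range is refused whole. "gripper" is the gripper's target within -1 to 1 (shut at 1, half-way at 0, fully open at -1), set as the call begins (left out, the last holds). The fingers move at their own pace and stop on an object; the grip force is fixed at half the most. Time passes only in rows, so rows that repeat a pose let the fingers close. It gives the time, the measured TCP pose, the force and the opening at its end, in the units of the state.
- env.read_state(): the state, without advancing time (a new reading comes with each control period).
- env.camera(name): name is "side" or "top"; returns a dict with "img" (420x560x3 uint8, red, green, blue), "intrinsics" (3x3 intrinsics, pixels), "R" (3x3) and "t" (3): a world point X has camera coordinates R X + t. Camera axes: x right, y down, z forward; pixel columns grow to the right and rows downward; lengths in m; the calibration is good to about 2 mm. A picture is of the moment at which its call begins. There is no depth.
- env.sign_off(): hands the job in, once; it reports no verdict.
The state is a dict: "time": time; "q": joint angles; "qvel": joint speeds; "tau": joint torques, N m; "tool_pos": TCP position; "tcp_rot": TCP orientation; "force": force on the tool from outside, world axes, zero at the start; "wrist_torque": the same for the moment, N m; "grip_width": finger opening in m.
Only numpy, scipy, OpenCV 4.12 (cv2) and the standard library are available. Lean on these libraries where they do the work, as an engineer would, in place of code of your own. Each camera call takes 0.05 s, during which the arm holds its last target. There are 200 camera calls.

## Working session

There is one attempt and no reset: what is moved stays moved. The work goes in short steps, Python scripts to look and compute and a tool call to move; the robot and the scene stay as the last step left them, time stands still between calls to the robot, and variables do not carry over. Pictures are saved under pics/ and viewed, about 12 in all and at most 16, crops included, and the job is handed in when it is done.

Besides the shell and the picture viewer there is one more tool, called after "Call:" as name(argument=value, ...), one argument or row to a line, values as JSON. move_arm: Moves the arm, as the interface text tells. Its arguments: {"type":"object","properties":{"dp":{"type":"array"},"delta_rot":{"type":"array"},"gripper":{"type":"number"}},"required":["dp","delta_rot"]}

```bash
mkdir -p pics; ls; python3 - <<'E'
from workcell import env
import cv2
print(env.pinch_z, env.read_state())
for n in("top","side"):
    c=env.camera(n); cv2.imwrite(f"pics/{n}0.png",c["img"][:,:,::-1]); print(n,c["intrinsics"].tolist(),c["R"].tolist(),c["t"].tolist())
E
```

```text
pics
0.0188 {'time': 0.0, 'q': array([ 9.85999301e-01,  2.76594960e-01,  1.50611826e+00, -5.13548931e-06,
        1.36071849e+00, -1.20998036e-01]), 'qvel': array([-8.69676029e-05, -1.45691623e-03,  1.10926881e-05, -2.01458747e-03,
       -1.53187485e-03,  1.90979421e-05]), 'tau': array([ 1.17972002e-03, -4.04577363e+01, -2.37235683e+01,  7.00825802e-02,
        3.42801225e-02, -1.36796070e-04]), 'tool_pos': array([0.25691135, 0.51377072, 0.20461071]), 'tcp_rot': array([-7.21874601e-01, -3.05688247e+00,  2.71295129e-03]), 'force': array([0.11037761, 0.256149  , 0.62582427]), 'wrist_torque': array([ 0.01173649, -0.0527911 ,  0.00412119]), 'grip_width': 0.09418850789245838}
top [[433.19661248848575, 0.0, 278.1614595372063], [0.0, 433.19661248848575, 208.32066151837554], [0.0, 0.0, 1.0]] [[0.01767300272552319, -0.9998133538390641, 0.007805284091270744], [-0.9910663919206187, -0.018549449915151547, -0.13207317938662547], [0.13219331216105498, -0.0054014250829827705, -0.9912092376622418]] [-0.015672388522651882, 0.46878587922675063, 1.0915690222303265]
side [[498.0365071401035, 0.0, 279.5244551007697], [0.0, 498.0365071401035, 207.59681490780622], [0.0, 0.0, 1.0]] [[0.8570534274648768, -0.5150006517838398, 0.015288921902055573], [-0.3988011524366525, -0.681880387103077, -0.6131857618204742], [0.32621628298707694, 0.5194357191668456, -0.7897907763247917]] [-0.4039696821618373, 0.21370111339329562, 1.0259642651538217]
```

View pics/top0.png

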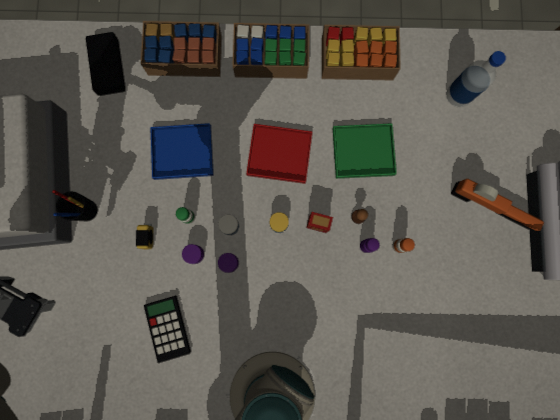

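View pics/side0.png

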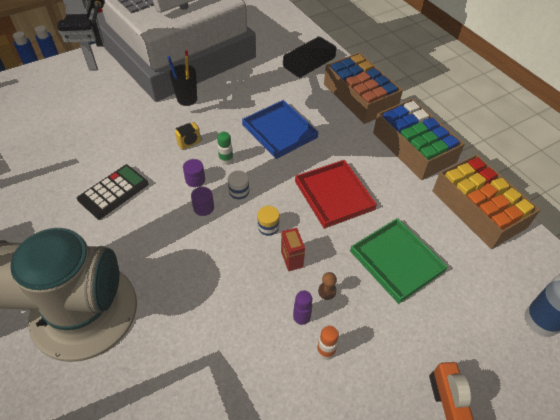

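Top view: green roll-on at about (184,214), white jar (228,225), yellow jar (279,222), carton (320,222), orange roll-on (405,245). The trays are blue (182,151), red (280,153) and green (364,150). The stamp is at (360,215), the tape at (144,236), and the purple look-alikes at (192,254), (228,263) and (370,245). The side view shows the same set, with the arm clear of the area.

```bash
cat > h.py <<'E'
import numpy as np, cv2
from workcell import env
def ray(c,uv,z):
    """pixel(s) -> world points on plane z"""
    uv=np.atleast_2d(uv).astype(float); K,R,t=c["intrinsics"],np.array(c["R"]),np.array(c["t"])
    d=(np.linalg.inv(K)@np.c_[uv,np.ones(len(uv))].T).T@R; o=-R.T@t
    return o+d*((z-o[2])/d[:,2])[:,None]
def blob(c,box,lo,hi):
    """largest contour in HSV range inside box (x0,y0,x1,y1)"""
    x0,y0,x1,y1=box; hsv=cv2.cvtColor(c["img"][y0:y1,x0:x1],cv2.COLOR_RGB2HSV)
    m=cv2.inRange(hsv,np.array(lo),np.array(hi)) if lo[0]<=hi[0] else cv2.inRange(hsv,np.array(lo),np.array((180,)+tuple(hi[1:])))|cv2.inRange(hsv,np.array((0,)+tuple(lo[1:])),np.array(hi))
    m=cv2.morphologyEx(m,cv2.MORPH_CLOSE,np.ones((3,3),np.uint8))
    k=max(cv2.findContours(m,0,2)[0],key=cv2.contourArea); return k.reshape(-1,2)+[x0,y0]
def mid(k):
    (x,y),r=cv2.minEnclosingCircle(k.astype(np.float32)); m=cv2.moments(k.reshape(-1,1,2)); return np.array([m["m10"]/m["m00"],m["m01"]/m["m00"]]),r
E
python3 - <<'E'
from h import *
T,S=env.camera("top"),env.camera("side")
np.set_printoptions(precision=4,suppress=True)
for c in(T,S): print("cam",-c["R"].T@c["t"])
G=((40,90,25),(85,255,255));O=(5,150,60),(16,255,255);Y=(18,110,60),(32,255,255);P=(125,70,20),(160,255,255);RD=(170,120,40),(8,255,255);BL=(105,120,40),(122,255,255);W=(0,0,90),(180,50,255);BR=(3,80,20),(15,255,200)
L={"green":(.078,G,(170,200,200,228),(214,128,236,162)),"orange":(.078,O,(393,232,420,258),(315,322,343,360)),
"yellow":(.052,Y,(264,208,294,238),(252,202,284,235)),"purpR":(.078,P,(358,234,384,258),(290,285,316,328)),
"purpJ1":(.052,P,(178,240,208,268),(180,157,208,188)),"purpJ2":(.052,P,(214,250,243,276),(188,185,217,217)),
"stampball":(.06,BR,(348,204,373,228),(315,268,342,302)),"tape":(.05,Y,(130,222,158,252),(172,120,204,152))}
for n,(z,h,bt,bs) in L.items():
    for nm,c,b in(("T",T,bt),("S",S,bs)):
        k=blob(c,b,*h); p,r=mid(k); print(n,nm,p,"r",round(r,1),"bbox",cv2.boundingRect(k.astype(np.int32)),ray(c,p,z)[0])
for n,h,b in(("blue",BL,(140,115,222,190)),("red",RD,(238,115,320,190)),("greenT",G,(325,115,405,190))):
    k=blob(T,b,*h); w=ray(T,k,.022)[:,:2]; r=cv2.minAreaRect((w*1000).astype(np.float32)); print(n,r)
cv2.imwrite("pics/objs.png",cv2.resize(T["img"][195:275,125:425,::-1],None,fx=2.6,fy=2.6,interpolation=2))
E
```

```text
cam [ 0.3206 -0.0011  1.144 ]
cam [ 0.0968 -0.5952  0.9475]
green T [182.0833 213.3304] r 6.5 bbox (176, 207, 13, 13) [0.4458 0.2306 0.078 ]
green S [223.5077 139.1   ] r 7.3 bbox (218, 132, 12, 15) [0.4468 0.23   0.078 ]
orange T [407.2553 244.4565] r 6.9 bbox (400, 238, 14, 13) [ 0.379  -0.3261  0.078 ]
orange S [328.8467 335.3847] r 9.5 bbox (321, 326, 17, 20) [ 0.3807 -0.3254  0.078 ]
yellow T [278.53   221.6111] r 9.8 bbox (270, 212, 18, 20) [ 0.4323 -0.0086  0.052 ]
yellow S [267.9454 215.8761] r 11.0 bbox (258, 206, 21, 21) [ 0.4321 -0.0133  0.052 ]
purpR T [369.1923 244.7276] r 9.3 bbox (360, 238, 19, 14) [ 0.3766 -0.2323  0.078 ]
purpR S [302.2294 307.1065] r 16.4 bbox (294, 291, 18, 33) [ 0.3692 -0.2521  0.078 ]
purpJ1 T [192.3883 253.5827] r 10.8 bbox (182, 244, 22, 20) [0.3479 0.2057 0.052 ]
purpJ1 S [193.4333 172.5286] r 15.2 bbox (183, 159, 21, 29) [0.3431 0.1894 0.052 ]
purpJ2 T [227.5968 262.216 ] r 10.1 bbox (218, 253, 20, 20) [0.328  0.1169 0.052 ]
purpJ2 S [202.0422 200.4287] r 17.3 bbox (188, 185, 25, 32) [0.3238 0.1014 0.052 ]
stampball T [359.2534 215.6688] r 8.1 bbox (352, 209, 16, 15) [ 0.4503 -0.2118  0.06  ]
stampball S [327.5395 285.8284] r 13.0 bbox (319, 273, 17, 26) [ 0.4441 -0.2314  0.06  ]
tape T [142.308  227.0464] r 5.6 bbox (137, 225, 12, 5) [0.4123 0.3354 0.05  ]
tape S [186.7835 136.9991] r 14.3 bbox (175, 122, 26, 27) [0.3806 0.3102 0.05  ]
blue ((620.2035522460938, 253.36061096191406), (142.51907348632812, 159.48330688476562), 4.767847061157227)
red ((619.2391357421875, -6.812469482421875), (158.3236541748047, 143.1092071533203), 83.17455291748047)
greenT ((631.339599609375, -232.53018188476562), (142.46267700195312, 160.184326171875), 3.811599016189575)
```

View pics/objs.png

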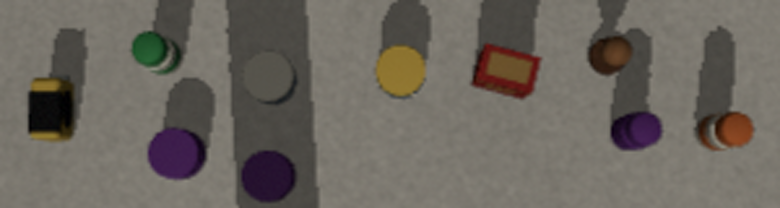

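The trays measure 142 × 160 mm, which matches the given size, and both views agree to a few mm on the roll-ons and the yellow jar. The white jar's lid and the carton's top face are still to be measured.

```bash
python3 - <<'E'
from h import *
np.set_printoptions(precision=4,suppress=True)
T=env.camera("top");S=env.camera("side")
g=cv2.cvtColor(T["img"],cv2.COLOR_RGB2GRAY)
print(g[224,212:246].tolist())
u=cv2.resize(g[205:246,208:250],None,fx=8,fy=8,interpolation=2)
c=cv2.HoughCircles(cv2.GaussianBlur(u,(0,0),4),cv2.HOUGH_GRADIENT,1,100,param1=25,param2=12,minRadius=60,maxRadius=95)
for x,y,r in c[0][:2]:
    p=np.array([x,y])/8+[208-.44,205-.44]; print("white",p,"r",r/8,ray(T,p,.052)[0])
k=blob(T,(300,205,340,240),(170,110,30),(8,255,255)); h=cv2.convexHull(k.astype(np.int32)); print("carton red outline",cv2.minAreaRect((ray(T,h[:,0],.08)[:,:2]*1000).astype(np.float32)))
# gold panel
gd=blob(T,(308,212,334,232),(10,60,60),(30,200,255)); r=cv2.minAreaRect((ray(T,gd,.08)[:,:2]*1000).astype(np.float32)); print("gold T",r,cv2.contourArea(gd.reshape(-1,1,2)))
k=blob(S,(275,222,310,275),(10,60,60),(30,200,255)); print("gold S",cv2.boundingRect(k.astype(np.int32)),cv2.minAreaRect((ray(S,k,.08)[:,:2]*1000).astype(np.float32)))
E
```

```text
[119, 107, 73, 74, 73, 74, 77, 84, 83, 83, 83, 83, 83, 82, 84, 84, 84, 84, 84, 85, 84, 83, 84, 84, 82, 67, 41, 64, 72, 71, 73, 73, 90, 117]
white [228.1225 224.6225] r 8.7 [0.4223 0.1187 0.052 ]
carton red outline ((430.4850158691406, -109.02840423583984), (56.474361419677734, 41.65007781982422), 76.89691162109375)
gold T ((433.80010986328125, -111.62174224853516), (40.63488006591797, 21.808374404907227), 76.20288848876953) 123.0
gold S (286, 231, 15, 17) ((436.3468933105469, -110.45591735839844), (39.913299560546875, 22.139841079711914), 76.89557647705078)
```

Call:
move_arm(
  dp=[
    [0.5,-1.2,0],
    [1.65,-3.95,0],
    [3.3,-7.9,0],
    [5.3,-12.6,0],
    [7.3,-17.4,0],
    [9.2,-22.1,-1],
    [11.2,-26.9,-2],
    [13.2,-31.6,-3],
    [14.9,-35.6,-4],
    [16.0,-38.3,-5],
    [16.5,-39.5,-6],
    [16.5,-39.5,-6],
  ],
  delta_rot=[
    [0,0,-0.03],
    [0,0,-0.11],
    [0,0,-0.22],
    [0,0,-0.35],
    [0,0,-0.49],
    [0,0,-0.62],
    [0,0,-0.75],
    [0,0,-0.88],
    [0,0,-1.0],
    [0,0,-1.07],
    [0,0,-1.106],
    [0,0,-1.106],
  ],
  gripper=-0.45,
)

```text
time: 1.8
tool_pos: [0.4215, 0.1188, 0.1448]
tcp_rot: [-2.221, -2.22, 0.002]
force: [-0.0, 0.0, 1.0]
grip_width: 0.0683
```

Call:
move_arm(
  dp=[
    [0,0,-1],
    [0,0,-3],
    [0,0,-5.5],
    [0,0,-8],
    [0,0,-10],
    [0,0,-11.5],
    [0,0,-12.6],
    [0,0,-13.2],
    [0,0,-13.2],
  ],
  delta_rot=[
    [0,0,0],
    [0,0,0],
    [0,0,0],
    [0,0,0],
    [0,0,0],
    [0,0,0],
    [0,0,0],
    [0,0,0],
    [0,0,0],
  ],
)

```text
time: 2.92
tool_pos: [0.4221, 0.1196, 0.0133]
tcp_rot: [-2.22, -2.223, 0.0]
force: [0.5, -0.1, -0.8]
grip_width: 0.0683
```

```bash
python3 - <<'E'
from h import *
S=env.camera("side"); cv2.imwrite("pics/s1.png",cv2.resize(S["img"][110:260,160:340,::-1],None,fx=4,fy=4,interpolation=2))
E
```

```text
(no output)
```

View pics/s1.png

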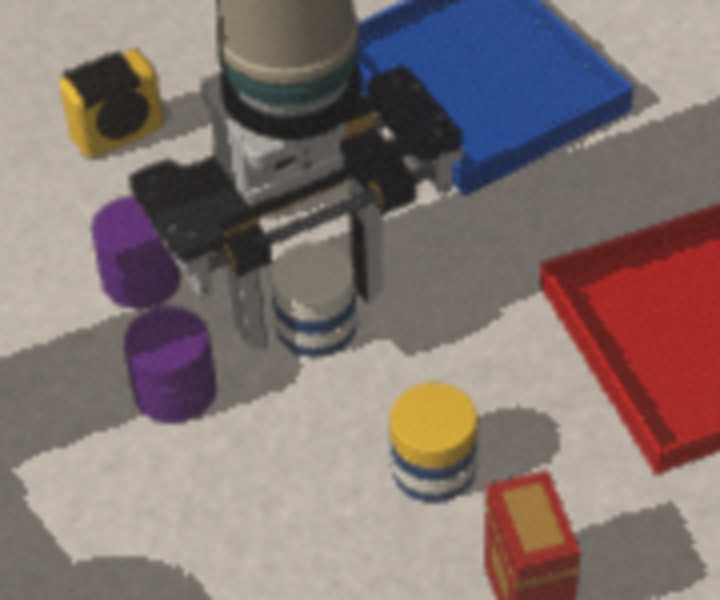

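The jar sits between the two fingers (crop 315,290) with clearance on both sides.

Call:
move_arm(
  dp=[
    [0,0,0],
    [0,0,0],
    [0,0,0],
    [0,0,0],
    [0,0,0],
    [0,0,0],
  ],
  delta_rot=[
    [0,0,0],
    [0,0,0],
    [0,0,0],
    [0,0,0],
    [0,0,0],
    [0,0,0],
  ],
  gripper=1,
)

```text
time: 3.72
tool_pos: [0.4231, 0.1193, 0.0139]
tcp_rot: [2.219, 2.222, 0.002]
force: [0.4, -0.8, 5.5]
grip_width: 0.0493
```

Call:
move_arm(
  dp=[
    [0,0,0.8],
    [0,0,3],
    [0,0,6],
    [0,0,9],
    [1,0.9,11],
    [3,2.55,11.5],
    [6,5.1,11.5],
    [9.5,8.1,11.5],
    [13,11.05,11.5],
    [16.5,14.0,11.5],
    [18.8,16.0,11.5],
    [19.7,16.75,11.5],
  ],
  delta_rot=[
    [0,0,0],
    [0,0,0],
    [0,0,0],
    [0,0,0],
    [0,0,0],
    [0,0,0],
    [0,0,0.02],
    [0,0,0.04],
    [0,0,0.06],
    [0,0,0.083],
    [0,0,0.083],
    [0,0,0.083],
  ],
)

```text
time: 5.22
tool_pos: [0.619, 0.2874, 0.1271]
tcp_rot: [-2.124, -2.313, 0.004]
force: [-0.2, -0.2, -2.0]
grip_width: 0.0492
```

```bash
python3 - <<'E'
from h import *
S=env.camera("side"); cv2.imwrite("pics/s2.png",cv2.resize(S["img"][0:190,190:390,::-1],None,fx=3,fy=3,interpolation=2))
print(env.read_state()["tool_pos"],env.read_state()["grip_width"],env.read_state()["force"])
E
```

```text
[0.61974382 0.28783644 0.12721553] 0.04951445031439699 [ 0.09763453  1.21033003 -2.12961124]
```

View pics/s2.png

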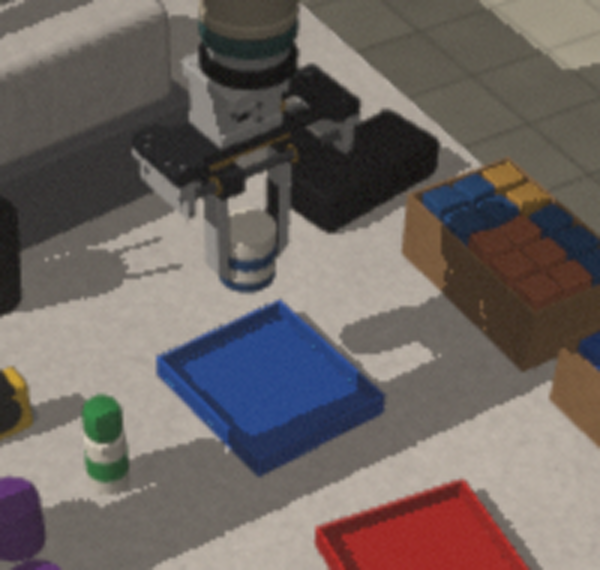

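The white jar is held above the blue tray and the green roll-on is undisturbed. I'll lower it now.

Call:
move_arm(
  dp=[
    [0,0,-1],
    [0,0,-3],
    [0,0,-5.5],
    [0,0,-7.5],
    [0,0,-9],
    [0,0,-10],
    [0,0,-10.6],
    [0,0,-10.9],
    [0,0,-11.1],
    [0,0,-11.1],
  ],
  delta_rot=[
    [0,0,0],
    [0,0,0],
    [0,0,0],
    [0,0,0],
    [0,0,0],
    [0,0,0],
    [0,0,0],
    [0,0,0],
    [0,0,0],
    [0,0,0],
  ],
)

```text
time: 6.52
tool_pos: [0.6196, 0.2869, 0.018]
tcp_rot: [2.126, 2.312, 0.002]
force: [0.3, -0.5, -0.7]
grip_width: 0.0495
```

Call:
move_arm(
  dp=[
    [0,0,-0.05],
    [0,0,-0.05],
    [0,0,-0.05],
    [0,0,-0.05],
  ],
  delta_rot=[
    [0,0,0],
    [0,0,0],
    [0,0,0],
    [0,0,0],
  ],
  gripper=-0.45,
)

```text
time: 7.02
tool_pos: [0.6193, 0.2868, 0.0171]
tcp_rot: [2.126, 2.313, 0.0]
force: [0.0, -0.4, 0.4]
grip_width: 0.0679
```

Call:
move_arm(
  dp=[
    [0,0,1],
    [0,0,3.5],
    [0,0,7],
    [0,0,10],
    [-1,-1.6,12],
    [-3,-4.8,12.9],
    [-6,-9.5,12.9],
    [-9,-14.3,12.9],
    [-12,-19,12.9],
    [-15,-23.8,12.9],
    [-17.6,-27.9,12.9],
    [-18.65,-29.6,12.9],
  ],
  delta_rot=[
    [0,0,0],
    [0,0,0],
    [0,0,0],
    [0,0,0],
    [0,0,0],
    [0,0,-0.02],
    [0,0,-0.04],
    [0,0,-0.06],
    [0,0,-0.083],
    [0,0,-0.083],
    [0,0,-0.083],
    [0,0,-0.083],
  ],
)

```text
time: 8.52
tool_pos: [0.4294, -0.0112, 0.146]
tcp_rot: [-2.222, -2.219, 0.003]
force: [0.6, -0.1, -0.2]
grip_width: 0.0683
```

Call:
move_arm(
  dp=[
    [0,0,-1],
    [0,0,-3],
    [0,0,-5.5],
    [0,0,-8],
    [0,0,-10],
    [0,0,-11.5],
    [0,0,-12.6],
    [0,0,-13.2],
    [0,0,-13.2],
  ],
  delta_rot=[
    [0,0,0],
    [0,0,0],
    [0,0,0],
    [0,0,0],
    [0,0,0],
    [0,0,0],
    [0,0,0],
    [0,0,0],
    [0,0,0],
  ],
)

```text
time: 9.65
tool_pos: [0.4326, -0.009, 0.0137]
tcp_rot: [-2.22, -2.222, 0.0]
force: [-0.5, 1.3, -0.5]
grip_width: 0.0681
```

Call:
move_arm(
  dp=[
    [0,0,0],
    [0,0,0],
    [0,0,0],
    [0,0,0],
    [0,0,0],
    [0,0,0],
  ],
  delta_rot=[
    [0,0,0],
    [0,0,0],
    [0,0,0],
    [0,0,0],
    [0,0,0],
    [0,0,0],
  ],
  gripper=1,
)

```text
time: 10.4
tool_pos: [0.4333, -0.0093, 0.0144]
tcp_rot: [2.22, 2.222, 0.001]
force: [-0.3, 0.0, 5.6]
grip_width: 0.0492
```

Call:
move_arm(
  dp=[
    [0,0,0.8],
    [0,0,3],
    [0,0,6],
    [0,0,9],
    [1,1.2,11],
    [3,3.6,11.5],
    [6,7.2,11.5],
    [9.5,11.4,11.5],
    [13,15.6,11.5],
    [16.5,19.8,11.5],
    [18.6,22.3,11.5],
    [19.2,23.0,11.5],
  ],
  delta_rot=[
    [0,0,0],
    [0,0,0],
    [0,0,0],
    [0,0,0],
    [0,0,0],
    [0,0,0],
    [0,0,0.02],
    [0,0,0.04],
    [0,0,0.06],
    [0,0,0.083],
    [0,0,0.083],
    [0,0,0.083],
  ],
)

```text
time: 11.9
tool_pos: [0.6249, 0.2221, 0.1279]
tcp_rot: [-2.124, -2.314, 0.002]
force: [-0.2, -0.2, -2.0]
grip_width: 0.049
```

Call:
move_arm(
  dp=[
    [0,0,-1],
    [0,0,-3],
    [0,0,-5.5],
    [0,0,-7.5],
    [0,0,-9],
    [0,0,-10],
    [0,0,-10.6],
    [0,0,-10.9],
    [0,0,-11.1],
    [0,0,-11.1],
  ],
  delta_rot=[
    [0,0,0],
    [0,0,0],
    [0,0,0],
    [0,0,0],
    [0,0,0],
    [0,0,0],
    [0,0,0],
    [0,0,0],
    [0,0,0],
    [0,0,0],
  ],
)

```text
time: 13.15
tool_pos: [0.6251, 0.2209, 0.0185]
tcp_rot: [2.126, 2.312, 0.001]
force: [-0.1, 0.7, -0.2]
grip_width: 0.0493
```

Call:
move_arm(
  dp=[
    [0,0,-0.05],
    [0,0,-0.05],
    [0,0,-0.05],
    [0,0,-0.05],
  ],
  delta_rot=[
    [0,0,0],
    [0,0,0],
    [0,0,0],
    [0,0,0],
  ],
  gripper=-0.45,
)

```text
time: 13.65
tool_pos: [0.6248, 0.2208, 0.0176]
tcp_rot: [2.126, 2.313, 0.0]
force: [-0.6, 0.3, -0.5]
grip_width: 0.0678
```

Call:
move_arm(
  dp=[
    [0,0,1],
    [0,0,3.5],
    [0,0,7],
    [0,0,10],
    [-0.8,0.1,12],
    [-3,0.2,12.9],
    [-6,0.3,12.9],
    [-9.5,0.5,12.9],
    [-13,0.7,12.9],
    [-16,0.9,12.9],
    [-17.8,1,12.9],
    [-17.8,1,12.9],
  ],
  delta_rot=[
    [0,0,0],
    [0,0,0],
    [0,0,0],
    [0,0,0],
    [0,0,0],
    [0,0,-0.02],
    [0,0,-0.04],
    [0,0,-0.06],
    [0,0,-0.083],
    [0,0,-0.083],
    [0,0,-0.083],
    [0,0,-0.083],
  ],
)

```text
time: 15.15
tool_pos: [0.445, 0.2307, 0.1464]
tcp_rot: [-2.219, -2.223, 0.001]
force: [-0.1, 0.1, 0.6]
grip_width: 0.0682
```

```bash
python3 - <<'E'
from h import *
S=env.camera("side"); cv2.imwrite("pics/s3.png",cv2.resize(S["img"][40:240,160:360,::-1],None,fx=3,fy=3,interpolation=2))
E
```

```text
(no output)
```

View pics/s3.png

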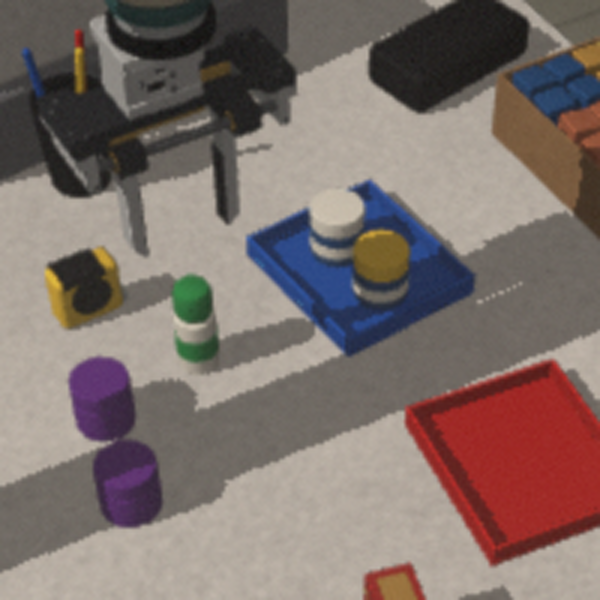

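Both jars stand upright side by side in the blue tray (crop 337,225 and 381,265). The gripper is above the green roll-on.

Call:
move_arm(
  dp=[
    [0,0,-1],
    [0,0,-2.5],
    [0,0,-4.5],
    [0,0,-6.5],
    [0,0,-8.5],
    [0,0,-10],
    [0,0,-11.2],
    [0,0,-11.8],
    [0,0,-11.8],
  ],
  delta_rot=[
    [0,0,0],
    [0,0,0],
    [0,0,0],
    [0,0,0],
    [0,0,0],
    [0,0,0],
    [0,0,0],
    [0,0,0],
    [0,0,0],
  ],
)

```text
time: 16.32
tool_pos: [0.4467, 0.2308, 0.0282]
tcp_rot: [-2.22, -2.222, 0.0]
force: [0.8, 0.4, -0.4]
grip_width: 0.0683
```

Call:
move_arm(
  dp=[
    [0,0,0],
    [0,0,0],
    [0,0,0],
    [0,0,0],
    [0,0,0],
    [0,0,0],
    [0,0,0],
  ],
  delta_rot=[
    [0,0,0],
    [0,0,0],
    [0,0,0],
    [0,0,0],
    [0,0,0],
    [0,0,0],
    [0,0,0],
  ],
  gripper=1,
)

```text
time: 17.2
tool_pos: [0.447, 0.2309, 0.0287]
tcp_rot: [2.22, 2.222, 0.001]
force: [0.2, -0.1, 3.1]
grip_width: 0.0356
```

Call:
move_arm(
  dp=[
    [0,0,0.8],
    [0,0,3],
    [0,0,6],
    [0,0,9],
    [0.4,-1,11],
    [1.3,-3,11.5],
    [2.8,-6.5,11.5],
    [4.6,-11,11.5],
    [6.5,-15.5,11.5],
    [8.4,-20,11.5],
    [10.3,-24.5,11.5],
    [12.2,-29,11.5],
  ],
  delta_rot=[
    [0,0,0],
    [0,0,0],
    [0,0,0],
    [0,0,0],
    [0,0,0],
    [0,0,0],
    [0,0,0.01],
    [0,0,0.02],
    [0,0,0.03],
    [0,0,0.04],
    [0,0,0.05],
    [0,0,0.067],
  ],
)

```text
time: 18.7
tool_pos: [0.5689, -0.0607, 0.1435]
tcp_rot: [-2.144, -2.296, -0.0]
force: [0.7, 0.6, -1.3]
grip_width: 0.0358
```

Call:
move_arm(
  dp=[
    [1.8,-4.4,0],
    [3.6,-8.5,0],
    [5.1,-12.2,0],
    [5.9,-14,0],
    [6.2,-14.6,0],
    [6.2,-14.6,0],
  ],
  delta_rot=[
    [0,0,0],
    [0,0,0],
    [0,0,0],
    [0,0,0],
    [0,0,0],
    [0,0,0],
  ],
)

```text
time: 19.45
tool_pos: [0.6303, -0.2042, 0.1433]
tcp_rot: [-2.143, -2.295, -0.0]
force: [0.2, 0.5, -1.9]
grip_width: 0.0354
```

Call:
move_arm(
  dp=[
    [0,0,-1],
    [0,0,-3],
    [0,0,-5.5],
    [0,0,-7.5],
    [0,0,-9],
    [0,0,-10],
    [0,0,-10.6],
    [0,0,-10.9],
    [0,0,-11.1],
    [0,0,-11.1],
  ],
  delta_rot=[
    [0,0,0],
    [0,0,0],
    [0,0,0],
    [0,0,0],
    [0,0,0],
    [0,0,0],
    [0,0,0],
    [0,0,0],
    [0,0,0],
    [0,0,0],
  ],
)

```text
time: 20.7
tool_pos: [0.631, -0.2054, 0.0329]
tcp_rot: [2.144, 2.295, 0.001]
force: [-0.3, 0.5, -1.0]
grip_width: 0.0353
```

```bash
python3 - <<'E'
from h import *
S=env.camera("side"); cv2.imwrite("pics/s4.png",cv2.resize(S["img"][170:370,260:460,::-1],None,fx=3,fy=3,interpolation=2))
E
```

```text
(no output)
```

View pics/s4.png

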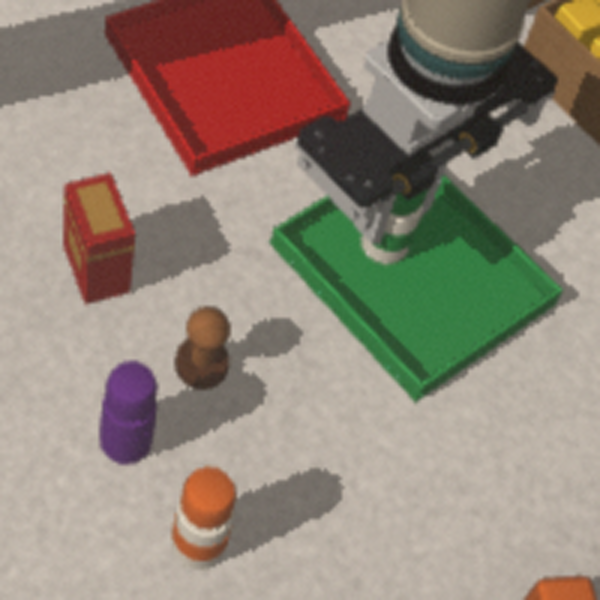

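The green roll-on stands in the green tray, still gripped (crop 390,235). The stamp and the purple roll-on are untouched.

Call:
move_arm(
  dp=[
    [0,0,-0.05],
    [0,0,-0.05],
    [0,0,-0.05],
    [0,0,-0.05],
    [0,0,-0.05],
  ],
  delta_rot=[
    [0,0,0],
    [0,0,0],
    [0,0,0],
    [0,0,0],
    [0,0,0],
  ],
  gripper=-0.45,
)

```text
time: 21.38
tool_pos: [0.6307, -0.2052, 0.032]
tcp_rot: [2.145, 2.296, 0.0]
force: [0.6, -0.2, 0.6]
grip_width: 0.0682
```

Call:
move_arm(
  dp=[
    [0,0,1],
    [0,0,3.5],
    [0,0,7],
    [0,0,10],
    [-0.8,-0.4,11.7],
    [-3,-1.4,12],
    [-7,-3.3,12],
    [-11,-5.3,12],
    [-15,-7.2,12],
    [-19,-9.1,12],
    [-23,-11,12],
    [-25.1,-12,12],
  ],
  delta_rot=[
    [0,0,0],
    [0,0,0],
    [0,0,0],
    [0,0,0],
    [0,0,0],
    [0,0,-0.02],
    [0,0,-0.04],
    [0,0,-0.06],
    [0,0,-0.067],
    [0,0,-0.067],
    [0,0,-0.067],
    [0,0,-0.067],
  ],
)

```text
time: 22.88
tool_pos: [0.377, -0.3254, 0.1519]
tcp_rot: [-2.221, -2.22, 0.001]
force: [0.5, 0.6, -0.3]
grip_width: 0.0679
```

Call:
move_arm(
  dp=[
    [0,0,-1],
    [0,0,-2.5],
    [0,0,-4.5],
    [0,0,-6.5],
    [0,0,-8.5],
    [0,0,-10],
    [0,0,-11.5],
    [0,0,-12.3],
    [0,0,-12.3],
  ],
  delta_rot=[
    [0,0,0],
    [0,0,0],
    [0,0,0],
    [0,0,0],
    [0,0,0],
    [0,0,0],
    [0,0,0],
    [0,0,0],
    [0,0,0],
  ],
)

```text
time: 24.0
tool_pos: [0.3798, -0.3243, 0.028]
tcp_rot: [-2.218, -2.222, -0.001]
force: [-0.8, 0.7, 0.6]
grip_width: 0.0683
```

Call:
move_arm(
  dp=[
    [0,0,0],
    [0,0,0],
    [0,0,0],
    [0,0,0],
    [0,0,0],
    [0,0,0],
    [0,0,0],
  ],
  delta_rot=[
    [0,0,0],
    [0,0,0],
    [0,0,0],
    [0,0,0],
    [0,0,0],
    [0,0,0],
    [0,0,0],
  ],
  gripper=1,
)

```text
time: 24.88
tool_pos: [0.38, -0.3255, 0.0293]
tcp_rot: [2.22, 2.222, 0.0]
force: [0.3, 0.4, 4.6]
grip_width: 0.0352
```

Call:
move_arm(
  dp=[
    [0,0,0.8],
    [0,0,3],
    [0,0,6],
    [0,0,9],
    [1,0.25,11],
    [3.5,0.9,11.5],
    [8,2,11.5],
    [12.5,3.1,11.5],
    [17,4.3,11.5],
    [21.5,5.4,11.5],
    [24.7,6.2,11.5],
    [25.5,6.4,11.5],
  ],
  delta_rot=[
    [0,0,0],
    [0,0,0],
    [0,0,0],
    [0,0,0],
    [0,0,0],
    [0,0,0],
    [0,0,0.02],
    [0,0,0.04],
    [0,0,0.06],
    [0,0,0.067],
    [0,0,0.067],
    [0,0,0.067],
  ],
)

```text
time: 26.38
tool_pos: [0.6358, -0.2603, 0.143]
tcp_rot: [-2.142, -2.297, 0.0]
force: [-1.2, 0.1, -1.3]
grip_width: 0.0354
```

Call:
move_arm(
  dp=[
    [0,0,-1],
    [0,0,-3],
    [0,0,-5.5],
    [0,0,-7.5],
    [0,0,-9],
    [0,0,-10],
    [0,0,-10.6],
    [0,0,-10.9],
    [0,0,-11.1],
    [0,0,-11.1],
  ],
  delta_rot=[
    [0,0,0],
    [0,0,0],
    [0,0,0],
    [0,0,0],
    [0,0,0],
    [0,0,0],
    [0,0,0],
    [0,0,0],
    [0,0,0],
    [0,0,0],
  ],
)

```text
time: 27.62
tool_pos: [0.6351, -0.2613, 0.0334]
tcp_rot: [2.144, 2.295, 0.0]
force: [0.4, -0.2, -0.2]
grip_width: 0.0358
```

Call:
move_arm(
  dp=[
    [0,0,-0.05],
    [0,0,-0.05],
    [0,0,-0.05],
    [0,0,-0.05],
    [0,0,-0.05],
  ],
  delta_rot=[
    [0,0,0],
    [0,0,0],
    [0,0,0],
    [0,0,0],
    [0,0,0],
  ],
  gripper=-0.45,
)

```text
time: 28.25
tool_pos: [0.6347, -0.2612, 0.0325]
tcp_rot: [2.145, 2.296, 0.0]
force: [-0.6, 0.9, -0.2]
grip_width: 0.068
```

Call:
move_arm(
  dp=[
    [0,0,1],
    [0,0,3.5],
    [0,0,7],
    [0,0,10],
    [0,0,12],
    [-2,1.5,12],
    [-5,3.8,12],
    [-9,6.8,12],
    [-13,9.8,12],
    [-17,12.8,12],
    [-19.3,14.6,12],
    [-20,15.1,12],
  ],
  delta_rot=[
    [0,0,0],
    [0,0,0],
    [0,0,0],
    [0,0,0],
    [0,0,0],
    [0,0,-0.03],
    [0,0,-0.09],
    [0,0,-0.15],
    [0,0,-0.21],
    [0,0,-0.27],
    [0,0,-0.303],
    [0,0,-0.303],
  ],
)

```text
time: 29.75
tool_pos: [0.4337, -0.1094, 0.1534]
tcp_rot: [2.464, 1.946, 0.001]
force: [0.0, -0.5, 0.4]
grip_width: 0.0682
```

```bash
python3 - <<'E'
from h import *
S=env.camera("side"); cv2.imwrite("pics/s5.png",cv2.resize(S["img"][140:340,230:450,::-1],None,fx=3,fy=3,interpolation=2))
E
```

```text
(no output)
```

View pics/s5.png

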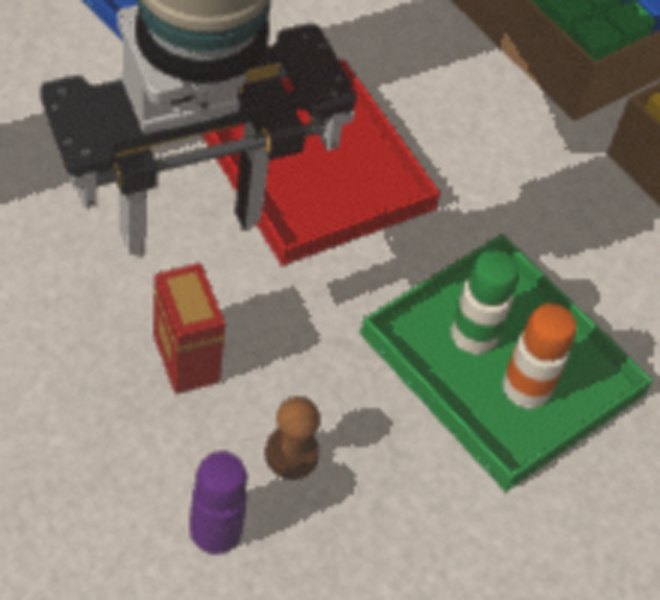

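Both roll-ons stand upright side by side (crop 485,300 and 540,355). The gripper is aligned over the carton.

Call:
move_arm(
  dp=[
    [0,0,-1],
    [0,0,-2.5],
    [0,0,-4.5],
    [0,0,-6.5],
    [0,0,-8.5],
    [0,0,-10],
    [0,0,-11.5],
    [0,0,-12.3],
    [0,0,-12.3],
  ],
  delta_rot=[
    [0,0,0],
    [0,0,0],
    [0,0,0],
    [0,0,0],
    [0,0,0],
    [0,0,0],
    [0,0,0],
    [0,0,0],
    [0,0,0],
  ],
)

```text
time: 30.92
tool_pos: [0.4349, -0.1105, 0.0286]
tcp_rot: [-2.466, -1.945, 0.001]
force: [0.6, 0.9, -0.3]
grip_width: 0.0681
```

Call:
move_arm(
  dp=[
    [0,0,0],
    [0,0,0],
    [0,0,0],
    [0,0,0],
    [0,0,0],
    [0,0,0],
    [0,0,0],
  ],
  delta_rot=[
    [0,0,0],
    [0,0,0],
    [0,0,0],
    [0,0,0],
    [0,0,0],
    [0,0,0],
    [0,0,0],
  ],
  gripper=1,
)

```text
time: 31.8
tool_pos: [0.435, -0.1103, 0.0298]
tcp_rot: [2.466, 1.945, 0.001]
force: [-0.2, 0.1, 4.2]
grip_width: 0.0346
```

Call:
move_arm(
  dp=[
    [0,0,0.8],
    [0,0,3],
    [0,0,6],
    [0,0,9],
    [0.7,0.4,11],
    [2.5,1.4,11.5],
    [5.5,3.1,11.5],
    [9,5.1,11.5],
    [12.5,7,11.5],
    [15.7,8.8,11.5],
    [17.9,10.1,11.5],
    [18.5,10.4,11.5],
  ],
  delta_rot=[
    [0,0,0],
    [0,0,0],
    [0,0,0],
    [0,0,0],
    [0,0,0],
    [0,0,0.02],
    [0,0,0.04],
    [0,0,0.06],
    [0,0,0.08],
    [0,0,0.1],
    [0,0,0.117],
    [0,0,0.117],
  ],
)

```text
time: 33.3
tool_pos: [0.6207, -0.0046, 0.1427]
tcp_rot: [-2.345, -2.088, 0.002]
force: [-1.0, -0.2, -1.4]
grip_width: 0.0348
```

Call:
move_arm(
  dp=[
    [0,0,-1],
    [0,0,-3],
    [0,0,-5.5],
    [0,0,-7.5],
    [0,0,-9],
    [0,0,-10],
    [0,0,-10.6],
    [0,0,-10.9],
    [0,0,-11.1],
    [0,0,-11.1],
  ],
  delta_rot=[
    [0,0,0],
    [0,0,0],
    [0,0,0],
    [0,0,0],
    [0,0,0],
    [0,0,0],
    [0,0,0],
    [0,0,0],
    [0,0,0],
    [0,0,0],
  ],
)

```text
time: 34.55
tool_pos: [0.6201, -0.0062, 0.0339]
tcp_rot: [2.348, 2.086, 0.001]
force: [-0.2, 0.0, -1.2]
grip_width: 0.0351
```

Call:
move_arm(
  dp=[
    [0,0,-0.08],
    [0,0,-0.08],
  ],
  delta_rot=[
    [0,0,0],
    [0,0,0],
  ],
)

```text
time: 34.8
tool_pos: [0.6201, -0.0062, 0.0338]
tcp_rot: [2.348, 2.086, 0.001]
force: [-0.9, 0.2, 6.6]
grip_width: 0.0348
```

Call:
move_arm(
  dp=[
    [0,0,0],
    [0,0,0],
    [0,0,0],
    [0,0,0],
    [0,0,0],
  ],
  delta_rot=[
    [0,0,0],
    [0,0,0],
    [0,0,0],
    [0,0,0],
    [0,0,0],
  ],
  gripper=-0.45,
)

```text
time: 35.42
tool_pos: [0.6197, -0.0062, 0.0326]
tcp_rot: [2.349, 2.087, 0.0]
force: [0.7, 0.2, 0.4]
grip_width: 0.0684
```

Call:
move_arm(
  dp=[
    [0,0,1],
    [0,0,3.5],
    [0,0,7],
    [0,0,10],
    [0,0,13],
    [-3,0,14],
    [-7,0,15],
    [-12,0,16],
    [-17,0,17],
    [-22,0,17],
    [-26,0,17],
    [-27,0,17],
  ],
  delta_rot=[
    [0,0,0],
    [0,0,0],
    [0,0,0],
    [0,0,0],
    [0,0,0],
    [0,0,0],
    [0,0,0],
    [0,0,0],
    [0,0,0],
    [0,0,0],
    [0,0,0],
    [0,0,0],
  ],
)

```text
time: 36.92
tool_pos: [0.3478, -0.006, 0.2034]
tcp_rot: [2.348, 2.085, 0.001]
force: [0.1, 0.1, -0.0]
grip_width: 0.0682
```

```bash
python3 - <<'E'
from h import *
for n in("top","side"): cv2.imwrite(f"pics/{n}9.png",env.camera(n)["img"][:,:,::-1])
E
```

```text
(no output)
```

View pics/side9.png

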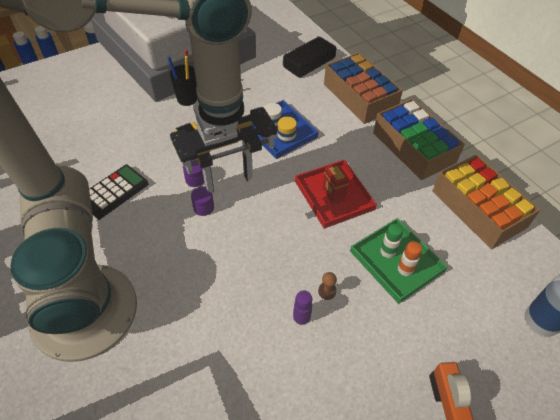

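View pics/top9.png

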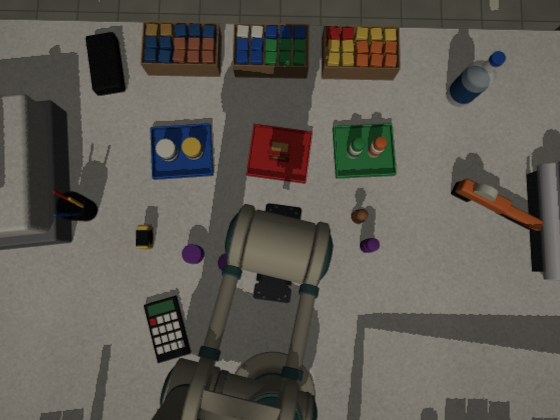

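The final views show the jars at (166,149) and (191,148), the roll-ons at (356,148) and (379,147) and the carton at (279,151), all upright inside their trays. The stamp (360,215), tape (144,236) and purple look-alikes are at their starting pixels, and the gripper touches nothing.

```bash
python3 -c "
from workcell import env
print(env.sign_off(), env.read_state()['time'])"
```

```text
the job is handed in; nothing more can be done
the job is handed in; nothing more can be done
```

All five articles are in their trays, and I handed the job in after about 37 s of the 128 s. I placed them in the order asked: white jar, yellow jar, green roll-on, orange roll-on, carton. Each was lowered until the tool height showed the tray floor, then released.

- **Placement:** the last top and side views show every article upright inside its tray, with each pair side by side.
- **Left alone:** the stamp and tape measure are at their starting pixels in the top view. So are two of the three purple look-alikes. The arm partly hides the third, a jar, in that view, but it stands upright in the side view.
- **Force:** the highest reading at the end of a move was 6.6 N, when the carton met its tray floor; forces during the moves were not logged.

No check failed. The two cameras differed by a few mm on the articles. I did not measure final positions to the millimetre; the last check was by eye in the two pictures.

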